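# Sort the plumbing parts into the labelled bins

### The arm

A 7-joint arm with a two-finger parallel gripper is mounted at the origin on the work surface. World frame = base frame: x ahead of the robot, y to its left, z up, the work surface at z = 0. Lengths are in m, angles in rad, forces in N, time in s.
With the tool pointing down it reaches from about 0.4 to 0.875 m from the base axis. Payload 19.3 kg.
Tool frame: the origin (TCP) lies midway between the tips of the shut fingers; the grasp point (between the pads) lies 19 mm behind it; z points along the fingers, y is the line along which they close (so a half turn about z gives the same grasp; the last joint's range is limited). The gripper opens to 85 mm and grips with 20 to 120 N. Pads are 22 mm wide; open, the fingers measure 114 mm over their backs; the gripper's body (76 mm by 85 mm) begins 54 mm behind the grasp point. The pads swing forward as they close: fully open they stand 13 mm farther back than shut.
Start: joints at [1.233, 0.521, -0.036, 1.599, 0.021, 1.021, -0.113], TCP at [0.165, -0.603, 0.231] pointing down, gripper open.
Joint ranges: [-2.91, 2.91], [-0.3, 2.13], [-1.5, 1.42], [0.17, 2.43], [-1.26, 4.41], [0.16, 1.93], [-2.52, 2.52]. Speed limits (rad/s): [1.89, 1.89, 2.39, 2.39, 3.01, 3.01, 3.01].

### API

Orientations are given as [roll, pitch, yaw] about the fixed x, y, z axes, in that order (R = Rz(yaw) Ry(pitch) Rx(roll)).
In Python, from workcell import telemetry, grab_frame, calibration, bot, outline_of, landmark_of gives the robot as it stands. The module is installed in compiled form; this text tells all that it offers.
- The arm moves only by the shell command python3 -m inch 'ROWS' [FORCE]. ROWS is JSON, a list of rows, each a list of 7 numbers: the shift along the tool's x, y, z in m, then the turn, a rotation vector about the tool's x, y, z in rad, then the closure, from 0 (fully open) to 1 (shut). A call has 1 to 5 rows; each row shifts and turns the commanded pose from where the row before left it, along the tool's axes as they then stand; what a row does not reach is not made up. A row lasts 1/10 s, in which the tool goes at most 50 mm and 8.59 degrees, less where a joint would pass 70% of its speed; a pose out of reach is approached as far as the arm can. A call is refused whole if a number of a shift passes 0.05 or a number of a turn 0.15, either way. A call with a gripper value outside its range is refused whole. The fingers move at their own pace and stop on an object; FORCE is the grip in N (left out, the last holds). Time passes only in rows, so rows that do not move let the fingers close. It gives the time, the measured TCP pose, the force, the opening and the grip force at its end, in the units of the state.
- telemetry.observe(): the state, without advancing time (a new reading comes with each control period).
- grab_frame(name): name is "scene" or "top" or "wrist"; returns the picture (400x640x3 uint8, red, green, blue); there is no depth.
- calibration(name): a dict with "fovy" (degrees; the focal length in pixels is half the picture's height over the tangent of half this angle, whatever the lens; pixels are square), "cx", "cy" (the principal point, pixels), "pose" (4x4, takes a point from camera to world coordinates). Camera axes: x right, y down, z forward; pixel columns grow to the right and rows downward; lengths in m; the calibration is good to about 2 mm. The wrist camera is an equidistant fisheye: a pixel r from the principal point sees the ray r / f radians off the axis. A picture is of the moment at which its call begins: read the wrist's pose just before it. calibration takes no time and is no camera call; for the wrist camera it gives the pose at the moment of the call.
- bot.job_done(): hands the job in; it is judged then, once.
Trained networks look in the newest picture that a camera, given by its name, has taken for a name from the list of things; names that differ only in an ending like _2 or _b are one class to them, and where a whole thing is asked for, a point or a joint stands for the part that bears it (a point fixed in the world has none). Each returns a list of dicts, best first, with "score" (0 to 1); they miss things now and then, are a little off and sometimes report something else, mostly with a low value. They report only what shows in the picture. A call takes as long as a camera call. They do not tell look-alikes from the thing itself.
- outline_of(label, camera): "region" (400x640 bool, what is visible of it) and "rect" ([left, top, right, bottom] in pixels, round what is visible of it).
- landmark_of(label, camera): "xy" ([column, row] in pixels: a listed point, or the origin of a listed thing).
The state is a dict: "clock": time; "qpos": joint angles; "qd": joint speeds; "joint_efforts": joint torques, N m; "position": TCP position; "tool_rot": TCP orientation; "force": force on the tool from outside, world axes, zero at the start; "moment": the same for the moment, N m; "grip_width": finger opening in m; "finger_force": force on a finger pad.
Only numpy, scipy, OpenCV 4.12 (cv2) and the standard library are available. Lean on these libraries where they do the work, as an engineer would, in place of code of your own. Each camera call takes 0.05 s, during which the arm holds its last target. There are 200 camera calls.

### The job

Put the loose plumbing things away in the orange bins: the blue-gripped pliers in the bin with the blue card, the green compression fitting in the one with the green card, the white fill valve in the one with the white card and the chrome shower arm in the one with the black card. Each must lie level on the floor of its own bin, lowered in rather than dropped, with nothing propped on a rim. Leave the yellow tape roll and the brass nipple where they are.

Things in the scene. Friction and masses are not known exactly. Their poses are not given: they have to be found in the camera images.
- pliers: Slip-joint pliers with blue grips and steel jaws, lying flat, 144 mm long, 53 mm across the grips, 15 mm thick, about 0.2 kg. Origin: middle of the thickness (7.5 mm above what it lies on), on the long axis, in the steel pivot block, close to the balance point. x runs along the pliers to the jaws, y across, z up. At the origin the pivot block has parallel sides 30 mm apart (y = +-15 mm) from x = -18 to +28 mm: a good place to grip across.
- fitting: Green plastic compression coupling, a straight eight-sided pipe fitting lying down, light green in the middle with dark green nuts, 110 mm long, 36 mm across the flats, about 0.09 kg. Origin: its centre, 18 mm above what it lies on. x along its axis, z up. Grip it across y (flat sides 36 mm apart) at the origin.
- fill_valve: White toilet fill valve lying down, 140 mm long, about 0.18 kg: a white 38 mm square head (x = 34 to 70 mm), a plain white tube 24 mm in diameter (x = -35 to 34 mm), a 38 mm eight-sided nut (x = -49 to -35 mm) and a threaded tail to x = -70 mm. Origin: on the tube's axis, 19 mm above what it lies on, close to the balance point. x along the tube to the head, z up. Grip the tube across y at the origin (24 mm).
- shower_arm: Chrome shower arm, a bright metal tube 21 mm in diameter with a bent end, lying flat, about 0.16 kg. Origin: on the axis of the straight part, 10.5 mm above what it lies on, close to the balance point. x along the straight part, which runs from x = -72 to +22 mm; from there it bends towards +y and ends at about x = 67, y = 33 mm. z up. Grip the straight part across y at the origin (21 mm).
- bin_blue: Orange open bin with a blue card on the small shelf at one end, for tools; fixed to the surface. Outside 180 x 135 mm (x, y), 55 mm high, walls and floor 4 mm thick (inside 172 x 127 mm, floor 4 mm above the origin). The card shelf sticks out 29 mm at the -x end, level with the rim. Origin: centre of the underside. x along the bin's long side, z up.
- bin_green: Orange open bin with a green card on the small shelf at one end, for pipe fittings; fixed to the surface. Outside 180 x 135 mm (x, y), 55 mm high, walls and floor 4 mm thick (inside 172 x 127 mm, floor 4 mm above the origin). The card shelf sticks out 29 mm at the -x end, level with the rim. Origin: centre of the underside. x along the bin's long side, z up.
- bin_white: Orange open bin with a white card on the small shelf at one end, for toilet parts; fixed to the surface. Outside 180 x 135 mm (x, y), 55 mm high, walls and floor 4 mm thick (inside 172 x 127 mm, floor 4 mm above the origin). The card shelf sticks out 29 mm at the -x end, level with the rim. Origin: centre of the underside. x along the bin's long side, z up.
- bin_black: Orange open bin with a black card on the small shelf at one end, for shower parts; fixed to the surface. Outside 180 x 135 mm (x, y), 55 mm high, walls and floor 4 mm thick (inside 172 x 127 mm, floor 4 mm above the origin). The card shelf sticks out 29 mm at the -x end, level with the rim. Origin: centre of the underside. x along the bin's long side, z up.
- tape_roll: Bystander: round yellow roll of thread tape lying flat, 54 mm in diameter, 19 mm high; stays where it is. Origin: centre of its underside, z up.
- nipple: Bystander: brass pipe nipple standing upright, about 32 mm across its foot and 36 mm high; stays where it is. Origin: centre of its underside, z up. (The other equipment, such as spare bins, a jar and a trap pipe, stands at the edges of the surface, beyond x = 0.8 m or 0.55 m to either side, under 0.25 m high.)
There are look-alikes about, which are no part of the job. What is shaped like the bin_blue but pink is not meant.

How it is judged:
At the end, for the whole second after the job is handed in: Pliers in the blue-card bin, fitting green, fill valve white, shower arm black: each origin within 80 mm (along) and 60 mm (across) of its bin's centre, under 35 mm above the bin's underside, long axis level within 0.15 rad, released, at rest (x of pliers in the frame of bin_blue between -0.08 and 0.08 m and y of pliers in the frame of bin_blue between -0.06 and 0.06 m and z of pliers in the frame of bin_blue between 0 and 0.035 m and angle between pliers's own x axis and vertical between 1.4208 and 1.7208 rad and linear speed of each of pliers, fitting, fill_valve, shower_arm below 0.02 m/s and angular speed of each of pliers, fitting, fill_valve, shower_arm below 0.2 rad/s and x of fitting in the frame of bin_green between -0.08 and 0.08 m and y of fitting in the frame of bin_green between -0.06 and 0.06 m and z of fitting in the frame of bin_green between 0 and 0.035 m and angle between fitting's own x axis and vertical between 1.4208 and 1.7208 rad and x of fill_valve in the frame of bin_white between -0.08 and 0.08 m and y of fill_valve in the frame of bin_white between -0.06 and 0.06 m and z of fill_valve in the frame of bin_white between 0 and 0.035 m and angle between fill_valve's own x axis and vertical between 1.4208 and 1.7208 rad and x of shower_arm in the frame of bin_black between -0.08 and 0.08 m and y of shower_arm in the frame of bin_black between -0.06 and 0.06 m and z of shower_arm in the frame of bin_black between 0 and 0.035 m and angle between shower_arm's own x axis and vertical between 1.4208 and 1.7208 rad); the robot touches nothing.
It fails at once if the tape roll is shifted by more than 25 mm (distance of tape_roll from where it was at the start of the episode above 0.025 m).
It fails at once if the brass nipple is shifted by more than 25 mm (distance of nipple from where it was at the start of the episode above 0.025 m).
It fails at once if one of the four parts is dropped or thrown (faster than 0.9 m/s, a fall of about 40 mm, while not held) ((linear speed of pliers above 0.9 m/s and contact force between the fingers and pliers below 0.1 N) or (linear speed of fitting above 0.9 m/s and contact force between the fingers and fitting below 0.1 N) or (linear speed of fill_valve above 0.9 m/s and contact force between the fingers and fill_valve below 0.1 N) or (linear speed of shower_arm above 0.9 m/s and contact force between the fingers and shower_arm below 0.1 N)).
It also fails if it takes over 109 s, if anything falls off the work surface, if the arm or the gripper's body presses on something with over 40 N, if the wrist force passes 120 N, or if a joint passes its speed limit or range.

## Working session

There is one attempt and no reset: what is moved stays moved. The work goes in short steps, Python scripts to look and compute and a shell command to move; the robot and the scene stay as the last step left them, time stands still between calls to the robot, and variables do not carry over. Pictures are saved under pics/ and viewed, at most 16 in all, crops included, and the job is handed in when it is done.

```bash
mkdir -p pics; python3 - <<'E'
from workcell import *
import cv2, numpy as np
s=telemetry.observe(); print({k:np.round(v,3).tolist() for k,v in s.items()})
for c in ["scene","top"]:
    im=grab_frame(c); cv2.imwrite(f"pics/{c}0.png",im[:,:,::-1])
    k=calibration(c); print(c,k["fovy"],k["cx"],k["cy"],np.round(k["pose"],3).tolist())
    for l in ["pliers","fitting","fill_valve","shower_arm","bin_blue","tape_roll","nipple"]:
        print(l,[(np.round(d["xy"]).tolist(),round(d["score"],2)) for d in landmark_of(l,c)])
E
```

```text
{'clock': 0.0, 'qpos': [1.233, 0.522, -0.036, 1.6, 0.021, 1.021, -0.113], 'qd': [0.0, -0.0, -0.0, -0.0, -0.001, -0.001, -0.001], 'joint_efforts': [-0.001, -92.713, 1.979, -36.994, 0.018, 0.008, 0.0], 'position': [0.165, -0.602, 0.231], 'tool_rot': [-3.14, 0.0, 0.268], 'force': [0.701, -0.402, -0.435], 'moment': [0.002, 0.072, 0.032], 'finger_force': 0.0, 'grip_width': 0.086}
scene 53.27460927062527 316.1384223449559 196.97992289378826 [[-0.277, 0.529, -0.802, 1.208], [0.961, 0.171, -0.219, 0.182], [0.022, -0.831, -0.555, 0.604], [0.0, 0.0, 0.0, 1.0]]
pliers [([455.0, 247.0], 0.19)]
fitting [([359.0, 220.0], 0.58)]
fill_valve [([258.0, 270.0], 0.64)]
shower_arm [([273.0, 232.0], 0.74)]
bin_blue [([236.0, 159.0], 0.79), ([168.0, 246.0], 0.55)]
tape_roll [([351.0, 260.0], 0.86), ([167.0, 246.0], 0.54)]
nipple [([339.0, 296.0], 0.69)]
top 46.032619488099094 315.39704917820393 198.06529761122115 [[-0.021, -0.985, 0.173, 0.191], [-1.0, 0.02, -0.008, -0.002], [0.005, -0.173, -0.985, 1.43], [0.0, 0.0, 0.0, 1.0]]
pliers [([340.0, 200.0], 0.89)]
fitting [([287.0, 201.0], 0.65)]
fill_valve [([338.0, 129.0], 0.9)]
shower_arm [([340.0, 164.0], 0.86)]
bin_blue [([414.0, 139.0], 0.93), ([433.0, 279.0], 0.84), ([337.0, 199.0], 0.63)]
tape_roll [([283.0, 165.0], 0.75)]
nipple [([282.0, 133.0], 0.45)]
```

View pics/scene0.png

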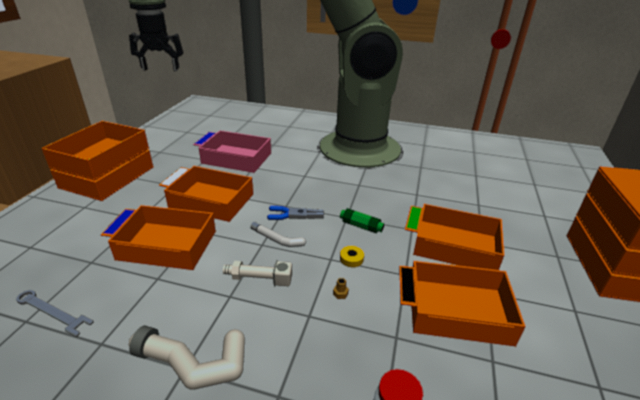

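View pics/top0.png

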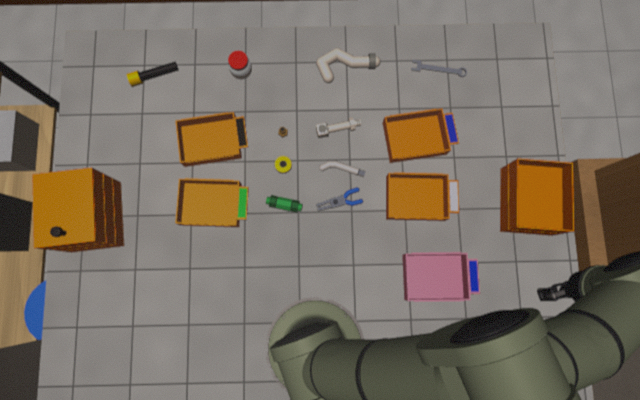

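The scene picture shows pliers at (295,213), shower arm (278,235), fill valve (258,270), fitting (362,219), tape (351,257) and nipple (341,288). The orange bins in the top picture are black (211,138), green (211,203), blue (417,134) and white (418,196).

Possible mix-ups (top picture pixels):
- **Blue bin:** the pink bin with a blue card (436,276) is a look-alike. I want the orange one at (417,134).
- **Bins in general:** stacked spare bins at (538,197) and (78,208).
- **Fill valve and shower arm:** the white trap pipe (345,62).
- **Pliers:** the wrench (438,70).

```bash
cat > h.py <<'E'
from workcell import *
import cv2, numpy as np
def ray(k,uv,fish=False):
    f=200/np.tan(np.radians(k["fovy"])/2); d=(np.array(uv,float)-[k["cx"],k["cy"]])/f
    d=np.atleast_2d(d)
    if fish:
        r=np.linalg.norm(d,axis=1,keepdims=True)+1e-12
        v=np.hstack([d/r*np.sin(r),np.cos(r)])
    else: v=np.hstack([d,np.ones((len(d),1))])
    v/=np.linalg.norm(v,axis=1,keepdims=True); P=np.array(k["pose"])
    return P[:3,3], v@P[:3,:3].T
def onz(k,uv,z,fish=False):
    o,v=ray(k,uv,fish); return o+v*((z-o[2])/v[:,2:])
def tri(rays):
    A=sum(np.eye(3)-np.outer(v,v) for o,v in rays); b=sum((np.eye(3)-np.outer(v,v))@o for o,v in rays)
    p=np.linalg.solve(A,b); return p, max(np.linalg.norm(np.cross(p-o,v)) for o,v in rays)
E
python3 - <<'E'
from h import *
Z=dict(pliers=.0075,fitting=.018,fill_valve=.019,shower_arm=.0105,bin_blue=.0,bin_green=0,bin_white=0,bin_black=0,tape_roll=.0,nipple=.0)
K={}; L={}
for c in ["top","scene"]:
    im=grab_frame(c); K[c]=calibration(c)
    if c=="top":
        a=cv2.resize(im[90:240,165:480],None,fx=2.5,fy=2.5,interpolation=cv2.INTER_CUBIC); cv2.imwrite("pics/crop1.png",a[:,:,::-1])
    for l in Z: L[c,l]=landmark_of(l,c)
    if c=="top":
        for l in Z:
            for d in outline_of(l,c)[:2]:
                ys,xs=np.nonzero(d["region"]); zz={'bin':.055}.get(l[:3],Z[l])
                p=onz(K[c],np.c_[xs,ys],zz)[:,:2].astype(np.float32)
                r=cv2.minAreaRect(p); m=p.mean(0); w,v=np.linalg.eigh(np.cov((p-m).T))
                print("OUT",l,round(d["score"],2),"rect c",np.round(r[0],3),np.round(r[1],3),round(r[2],1),"mean",m.round(3),"pca",round(np.degrees(np.arctan2(v[1,1],v[0,1])),1), [int(t) for t in d["rect"]])
for l in Z:
    for a in L["top",l][:3]:
        print(l,"top",np.round(a["xy"]),round(a["score"],2),onz(K["top"],a["xy"],Z[l])[0].round(3))
        for b in L["scene",l][:3]:
            o1,v1=ray(K["top"],a["xy"]);o2,v2=ray(K["scene"],b["xy"])
            p,e=tri([(o1,v1[0]),(o2,v2[0])])
            if e<.015: print("   tri",p.round(3),round(e,4),round(b["score"],2))
E
```

```text
OUT pliers 0.63 rect c [ 0.431 -0.084] [0.054 0.141] 12.9 mean [ 0.431 -0.09 ] pca 105.4 [316, 189, 364, 209]
OUT fitting 0.63 rect c [0.424 0.083] [0.112 0.039] 76.8 mean [0.424 0.084] pca 76.3 [265, 195, 301, 213]
OUT fill_valve 0.69 rect c [ 0.662 -0.09 ] [0.046 0.142] 10.7 mean [ 0.662 -0.083] pca 101.1 [311, 120, 362, 139]
OUT fill_valve 0.5 rect c [0.546 0.084] [0.049 0.054] 89.3 mean [0.545 0.085] pca -164.1 [276, 156, 295, 172]
OUT shower_arm 0.73 rect c [ 0.438 -0.339] [0.226 0.153] 87.7 mean [ 0.439 -0.335] pca 90.0 [386, 170, 459, 222]
OUT shower_arm 0.61 rect c [ 0.536 -0.097] [0.135 0.035] 81.4 mean [ 0.536 -0.091] pca 78.0 [321, 159, 364, 176]
OUT bin_blue 0.93 rect c [ 0.622 -0.336] [0.153 0.223] 6.8 mean [ 0.621 -0.332] pca 101.1 [383, 109, 459, 164]
OUT bin_blue 0.57 rect c [ 0.194 -0.369] [0.218 0.137] 89.5 mean [ 0.194 -0.366] pca 90.2 [398, 254, 482, 303]
OUT bin_green 0.8 rect c [0.425 0.294] [0.211 0.144] 85.7 mean [0.424 0.296] pca 86.4 [174, 178, 250, 228]
OUT bin_white 0.62 rect c [ 0.43 -0.33] [0.215 0.142] 87.3 mean [ 0.43  -0.326] pca 90.9 [387, 173, 461, 
[... 905 characters left out ...]
 0.   ]
   tri [ 0.192 -0.369 -0.017] 0.0032 0.85
bin_blue top [419. 139.] 0.67 [ 0.624 -0.344  0.   ]
   tri [ 0.624 -0.341 -0.01 ] 0.0059 0.94
bin_green top [210. 203.] 0.85 [0.433 0.31  0.   ]
   tri [ 0.434  0.31  -0.004] 0.0004 0.58
bin_green top [416. 141.] 0.75 [ 0.619 -0.334  0.   ]
bin_white top [418. 197.] 0.88 [ 0.439 -0.33   0.   ]
   tri [ 0.438 -0.328 -0.002] 0.0021 0.84
bin_black top [212. 140.] 0.72 [0.635 0.309 0.   ]
   tri [0.633 0.312 0.008] 0.005 0.95
tape_roll top [286. 165.] 0.47 [0.549 0.077 0.   ]
   tri [ 0.549  0.082 -0.004] 0.0055 0.7
   tri [ 0.574  0.077 -0.097] 0.0049 0.52
nipple top [282. 134.] 0.62 [0.651 0.088 0.   ]
   tri [ 0.652  0.087 -0.003] 0.0013 0.55
```

View pics/crop1.png

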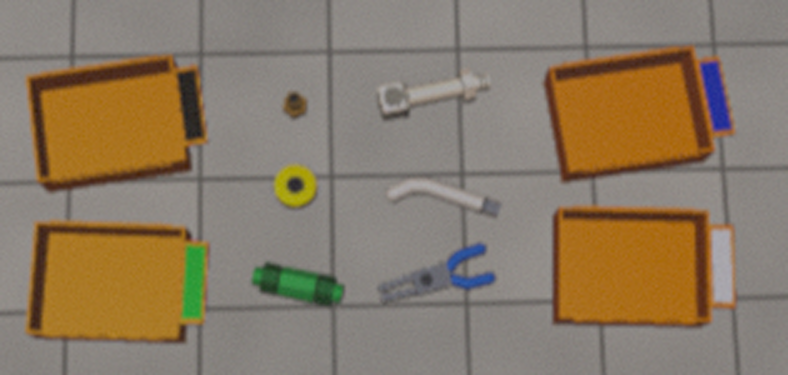

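The crop confirms all four parts and the four orange card bins; the pink bin lies outside it. Next I move above the parts and measure again with the wrist camera.

```bash
cat > go.py <<'E'
import sys; from h import *
s=telemetry.observe(); p=np.array(s["position"]); yaw=s["tool_rot"][2]
print("t",round(s["clock"],2),"pos",p.round(4),"rot deg",np.degrees(s["tool_rot"]).round(1),"q",np.round(s["qpos"],2),"F",np.round(s["force"],1),"w",round(s["grip_width"],4),"ff",round(s["finger_force"],1))
a=list(map(float,sys.argv[1:])); c=0
for i in range(0,len(a),4):
    d=np.array(a[i:i+3])-p; t=np.radians(a[i+3])
    print("after/before turn: rz",round(-((t-yaw+np.pi)%(2*np.pi)-np.pi),3),"shift in present axes",np.round([d[0]*np.cos(yaw)+d[1]*np.sin(yaw),d[0]*np.sin(yaw)-d[1]*np.cos(yaw),-d[2]],4),"in target axes",np.round([d[0]*np.cos(t)+d[1]*np.sin(t),d[0]*np.sin(t)-d[1]*np.cos(t),-d[2]],4))
    p,yaw=np.array(a[i:i+3]),t
E
python3 -m inch '[[0.04,-0.02,0,0,0,0,0.3],[0.04,-0.02,0,0,0,0,0.3],[0.04,-0.02,0,0,0,0,0.3],[0.04,-0.02,0,0,0,0,0.3],[0.04,-0.02,0,0,0,0,0.3]]'
python3 -m inch '[[0.04,-0.02,0,0,0,0,0.3],[0.04,-0.02,0,0,0,0,0.3],[0.04,-0.02,0,0,0,0,0.3],[0.04,-0.02,0,0,0,0,0.3],[0.04,-0.02,0,0,0,0,0.3]]'
python3 -m inch '[[0,0,0,0,0,-0.15,0.3],[0,0,0,0,0,-0.15,0.3],[0,0,0,0,0,-0.15,0.3],[0,0,0,0,0,-0.15,0.3],[0,0,0,0,0,-0.15,0.3]]'
python3 -m inch '[[0,0,0,0,0,-0.15,0.3],[0,0,0,0,0,-0.15,0.3],[0,0,0,0,0,-0.15,0.3],[0,0,0,0,0,-0.15,0.3],[0,0,0,0,0,-0.15,0.3]]'
python3 go.py .48 -.1 .231 101.3
```

```text
clock: 2.9
position: [0.3329, -0.4521, 0.2315]
tool_rot: [3.141, -0.0, 0.268]
force: [0.5, -0.7, 0.9]
grip_width: 0.0596
finger_force: 0.0
clock: 3.4
position: [0.4994, -0.3027, 0.2315]
tool_rot: [3.141, -0.0, 0.268]
force: [0.6, -0.1, -0.8]
grip_width: 0.0595
finger_force: 0.0
clock: 3.9
position: [0.4982, -0.304, 0.2313]
tool_rot: [3.141, 0.0, 1.024]
force: [-0.3, -0.1, -0.3]
grip_width: 0.06
finger_force: 0.0
clock: 4.4
position: [0.4982, -0.3041, 0.2313]
tool_rot: [3.142, 0.0, 1.774]
force: [0.6, -1.1, 0.0]
grip_width: 0.0598
finger_force: 0.0
t 4.4 pos [ 0.4982 -0.3041  0.2313] rot deg [180.    0.  101.6] q [ 0.79  0.49 -0.48  1.69  0.26  1.02  0.42] F [ 0.6 -1.1  0. ] w 0.0598 ff 0.0
after/before turn: rz 0.006 shift in present axes [0.2036 0.0234 0.0003] in target axes [0.2037 0.0222 0.0003]
```

```bash
cat > look.py <<'E'
import sys; from h import *
Z=dict(pliers=.0075,fitting=.018,fill_valve=.019,shower_arm=.0105,bin_blue=.0,bin_green=0,bin_white=0,bin_black=0,tape_roll=0,nipple=0)
k=calibration("wrist"); im=grab_frame("wrist"); cv2.imwrite(f"pics/{sys.argv[1]}.png",im[:,:,::-1])
import pickle; pickle.dump(k,open(f"pics/{sys.argv[1]}.k","wb"))
print(k["fovy"],k["cx"],k["cy"],np.round(k["pose"],3).tolist())
for l in sys.argv[2:]:
    for d in landmark_of(l,"wrist")[:2]: print(l,"lm",np.round(d["xy"]),round(d["score"],2),onz(k,d["xy"],Z[l],True)[0].round(3))
    for d in outline_of(l,"wrist")[:2]:
        ys,xs=np.nonzero(d["region"]); p=onz(k,np.c_[xs,ys],.055 if l[:3]=='bin' else Z[l],True)[:,:2].astype(np.float32)
        r=cv2.minAreaRect(p); m=p.mean(0); w,v=np.linalg.eigh(np.cov((p-m).T))
        print(l,"out",round(d["score"],2),"rect",np.round(r[0],3),np.round(r[1],3),round(r[2],1),"mean",m.round(3),"pca",round(np.degrees(np.arctan2(v[1,1],v[0,1]))%180,1),[int(t) for t in d["rect"]])
E
python3 look.py wA bin_blue bin_white pliers shower_arm
python3 -m inch '[[0.04,0.005,0,0,0,0,0.3],[0.04,0.005,0,0,0,0,0.3],[0.04,0.005,0,0,0,0,0.3],[0.04,0.005,0,0,0,0,0.3],[0.04,0.004,0,0,0,0,0.3]]'
python3 look.py wB pliers shower_arm fill_valve fitting tape_roll nipple bin_white
```

```text
65.70646984690485 315.8625365269524 198.16185943071272 [[0.98, 0.192, 0.059, 0.483], [0.201, -0.936, -0.289, -0.231], [-0.0, 0.295, -0.956, 0.374], [0.0, 0.0, 0.0, 1.0]]
bin_blue lm [409. 205.] 0.97 [ 0.628 -0.328  0.   ]
bin_blue lm [105. 171.] 0.8 [ 0.196 -0.365  0.   ]
bin_blue out 0.88 rect [ 0.213 -0.371] [0.216 0.168] 89.3 mean [ 0.22  -0.356] pca 77.4 [51, 102, 147, 262]
bin_blue out 0.77 rect [ 0.626 -0.338] [0.146 0.212] 7.6 mean [ 0.619 -0.313] pca 109.4 [350, 130, 488, 298]
bin_white lm [270. 168.] 0.8 [ 0.443 -0.318  0.   ]
bin_white out 0.58 rect [ 0.436 -0.332] [0.207 0.14 ] 87.3 mean [ 0.438 -0.316] pca 87.1 [192, 85, 342, 278]
pliers out 0.59 rect [ 0.445 -0.13 ] [0.052 0.048] 12.1 mean [ 0.444 -0.128] pca 12.6 [281, 0, 327, 40]
shower_arm lm [388.  10.] 0.61 [ 0.541 -0.096  0.011]
shower_arm out 0.79 rect [ 0.531 -0.121] [0.097 0.022] 67.4 mean [ 0.53  -0.124] pca 68.3 [348, 2, 399, 61]
shower_arm out 0.74 rect [ 0.646 -0.353] [0.167 0.241] 8.0 mean [ 0.639 -0.325] pca 108.8 [351, 129, 489, 300]
clock: 5.35
position: [0.4824, -0.1016, 0.2315]
tool_rot: [3.141, 0.0, 1
[... 741 characters left out ...]
[298.   6.] 0.94 [0.425 0.084 0.018]
fitting lm [375. 324.] 0.3 [ 0.613 -0.313  0.018]
fitting out 0.88 rect [0.42  0.064] [0.074 0.04 ] 77.4 mean [0.421 0.063] pca 71.7 [265, 0, 318, 56]
tape_roll lm [400.  31.] 0.89 [0.549 0.086 0.   ]
tape_roll out 0.61 rect [0.553 0.091] [0.059 0.056] 16.3 mean [0.552 0.09 ] pca 51.2 [382, 8, 424, 52]
nipple lm [476.  59.] 0.77 [0.656 0.083 0.   ]
nipple lm [377. 325.] 0.35 [ 0.625 -0.328  0.   ]
nipple out 0.93 rect [0.663 0.092] [0.047 0.03 ] 49.5 mean [0.662 0.091] pca 34.1 [468, 46, 498, 68]
bin_white lm [264. 304.] 0.8 [ 0.446 -0.318  0.   ]
bin_white out 0.75 rect [ 0.437 -0.314] [0.232 0.138] 88.0 mean [ 0.458 -0.262] pca 82.3 [205, 242, 317, 367]
```

View pics/wA.png

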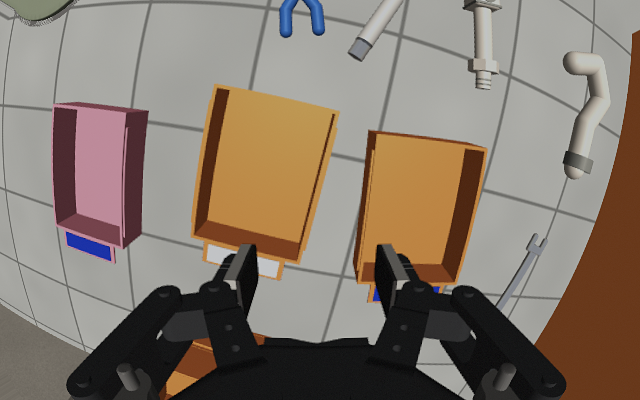

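View pics/wB.png

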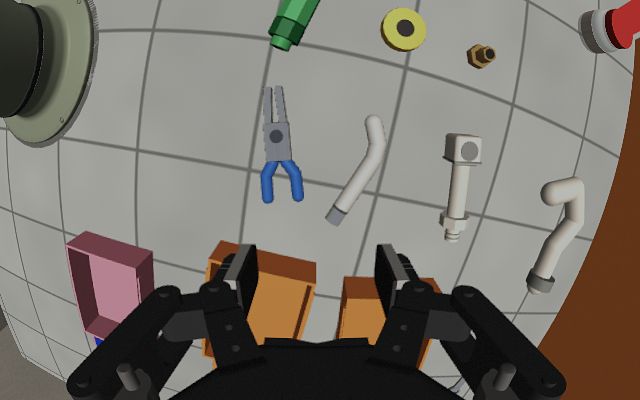

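wA shows the white bin's rim corners at (215,85), (338,111), (299,262) and (192,236), and the blue bin's at (369,131), (487,148), (457,286) and (358,282). wB shows the pliers' pivot at (276,136), the shower arm's tail at (335,217), and the valve from (462,150) to (452,236).

```bash
python3 - <<'E'
from h import *; import pickle
A=pickle.load(open("pics/wA.k","rb"));B=pickle.load(open("pics/wB.k","rb")); T=calibration("top"); S=calibration("scene")
P=lambda k,uv,z,f=True: onz(k,uv,z,f)[:,:2].round(3).tolist()
ang=lambda q: round(np.degrees(np.arctan2(*(np.array(q[1])-q[0])[::-1])),1)
for n,z,uv in [("pliers piv/jaw/grips",.012,[(276,136),(273,88),(282,197)]),("arm tail,bend",.0105,[(335,217),(372,157)]),("valve tail, head",.019,[(452,236),(462,150)])]: 
    q=P(B,uv,z); print(n,q,ang(q), ang([q[2],q[1]]) if len(q)>2 else "")
def rim(n,k,uv,f):
    q=np.array(P(k,uv,.055,f)); e=[np.linalg.norm(q[i]-q[(i+1)%4]).round(3) for i in range(4)]
    r=cv2.minAreaRect(q.astype(np.float32)); print(n,"centre",q.mean(0).round(3),"sides",e,r[2]//.1/10)
rim("white A",A,[(215,85),(338,111),(299,262),(192,236)],True)
rim("blue A",A,[(369,131),(487,148),(457,286),(358,282)],True)
c=lambda L:[(165+x/2.5,90+y/2.5) for x,y in L]
rim("white T",T,c([(557,208),(708,210),(707,325),(555,322)]),False)
rim("blue T",T,c([(548,74),(692,48),(711,155),(566,180)]),False)
rim("black T",T,c([(30,77),(172,58),(190,170),(44,188)]),False)
rim("green T",T,c([(37,223),(187,228),(185,340),(29,333)]),False)
def t(n,*o):
    r=[]
    for k,uv,f in o:
        a,v=ray(k,uv,f); r.append((a,v[0]))
    p,e=tri(r); print(n,p.round(4),round(e,4))
t("pliers bolt",(B,(276,136),True),(T,(165+427/2.5,90+279/2.5),False))
t("arm",(B,(365,172),True),(S,(273,232),False),(A,(388,10),True))
t("valve",(B,(457,188),True),(S,(258,270),False))
t("fitting",(B,(298,6),True),(S,(359,220),False))
E
```

```text
pliers piv/jaw/grips [[0.429, -0.072], [0.415, -0.017], [0.448, -0.145]] 104.3 104.5
arm tail,bend [[0.518, -0.158], [0.545, -0.075]] 72.0 
valve tail, head [[0.679, -0.153], [0.655, -0.039]] 101.9 
white A centre [ 0.436 -0.318] sides [np.float64(0.132), np.float64(0.176), np.float64(0.132), np.float64(0.176)] 87.7
blue A centre [ 0.627 -0.326] sides [np.float64(0.142), np.float64(0.182), np.float64(0.137), np.float64(0.18)] 8.5
white T centre [ 0.432 -0.318] sides [np.float64(0.181), np.float64(0.138), np.float64(0.179), np.float64(0.138)] 87.7
blue T centre [ 0.619 -0.325] sides [np.float64(0.18), np.float64(0.137), np.float64(0.179), np.float64(0.135)] 8.6
black T centre [0.62  0.306] sides [np.float64(0.174), np.float64(0.144), np.float64(0.176), np.float64(0.142)] 6.9
green T centre [0.426 0.302] sides [np.float64(0.179), np.float64(0.134), np.float64(0.183), np.float64(0.132)] 86.8
pliers bolt [ 0.4283 -0.0744  0.0057] 0.0015
arm [ 0.5397 -0.098   0.0215] 0.0055
valve [ 0.6621 -0.087   0.0206] 0.0004
fitting [0.4258 0.0815 0.0191] 0.0024
```

```bash

python3 -m inch '[[0,0,0,0,0,-0.056,0.3],[0.035,-0.044,0,0,0,0,0.3],[0,0,0.05,0,0,0,0.3],[0,0,0.05,0,0,0,0.3],[0,0,0.05,0,0,0,0.3]]' 40
python3 look.py wC pliers; python3 go.py .431 -.079 .003 104.4
```

```text
clock: 6.6
position: [0.4372, -0.0831, 0.0805]
tool_rot: [3.139, 0.001, 1.823]
force: [1.7, -1.7, -1.5]
grip_width: 0.0601
finger_force: 0.0
65.70646984690485 315.8625365269524 198.16185943071272 [[0.969, 0.237, 0.075, 0.418], [0.249, -0.925, -0.286, -0.011], [0.002, 0.295, -0.955, 0.223], [0.0, 0.0, 0.0, 1.0]]
pliers lm [313. 210.] 0.77 [ 0.435 -0.085  0.008]
pliers out 0.73 rect [ 0.43  -0.085] [0.053 0.144] 16.6 mean [ 0.432 -0.084] pca 105.1 [276, 109, 343, 290]
t 6.75 pos [ 0.4355 -0.0822  0.08  ] rot deg [-1.797e+02 -1.000e-01  1.046e+02] q [ 0.42  0.53 -0.46  2.16  0.45  0.55 -0.13] F [-0.1  0.4  0.9] w 0.06 ff 0.0
after/before turn: rz 0.003 shift in present axes [ 0.0042 -0.0036  0.077 ] in target axes [ 0.0042 -0.0036  0.077 ]
```

View pics/wC.png

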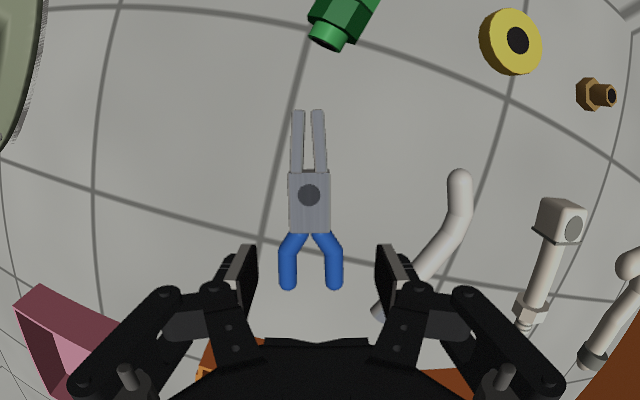

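wC shows the pliers' block centred at about (310,205), with nothing between the fingers' paths.

```bash

python3 -m inch '[[0,-0.004,0.03,0,0,0,0.3],[0,0,0.03,0,0,0,0.3],[0,0,0.017,0,0,0,0.3],[0,0,0,0,0,0,0.3],[0,0,0,0,0,0,0.3]]' 40
python3 -m inch '[[0,0,0,0,0,0,1],[0,0,0,0,0,0,1],[0,0,0,0,0,0,1],[0,0,0,0,0,0,1],[0,0,0,0,0,0,1]]' 40
python3 -m inch '[[0,0,0,0,0,0,1],[0,0,-0.02,0,0,0,1],[0,0,-0.04,0,0,0,1],[0,0,-0.05,0,0,0,1],[0,0,-0.03,0,0,0,1]]' 40
python3 go.py .623 -.326 .14 98.5 .623 -.326 .008 98.5
```

```text
clock: 7.25
position: [0.4345, -0.0841, 0.0064]
tool_rot: [3.139, 0.001, 1.824]
force: [0.6, -0.2, 0.1]
grip_width: 0.0599
finger_force: 0.0
clock: 7.75
position: [0.4339, -0.0842, 0.0057]
tool_rot: [3.14, 0.001, 1.823]
force: [-3.2, -0.8, 24.0]
grip_width: 0.029
finger_force: 37.7
clock: 8.25
position: [0.4333, -0.0838, 0.1477]
tool_rot: [3.14, 0.001, 1.824]
force: [-0.1, -0.9, -2.1]
grip_width: 0.0287
finger_force: 42.2
t 8.25 pos [ 0.4333 -0.0838  0.1477] rot deg [179.9   0.  104.5] q [ 0.52  0.41 -0.57  2.12  0.34  0.69 -0.03] F [-0.1 -0.9 -2.1] w 0.0287 ff 42.2
after/before turn: rz 0.105 shift in present axes [-0.282   0.1229  0.0077] in target axes [-0.2676  0.1518  0.0077]
after/before turn: rz -0.0 shift in present axes [0.    0.    0.132] in target axes [0.    0.    0.132]
```

```bash

python3 -m inch '[[0,0,0,0,0,0.1,1],[-0.03,0.017,0,0,0,0,1],[-0.04,0.0225,0,0,0,0,1],[-0.04,0.0225,0,0,0,0,1],[-0.04,0.0225,0,0,0,0,1]]'
python3 -m inch '[[-0.04,0.0225,0,0,0,0,1],[-0.04,0.0225,0,0,0,0,1],[-0.03,0.018,0,0,0,0,1],[-0.008,0.005,0,0,0,0,1],[0,0,0,0,0,0,1]]'
python3 look.py wD bin_blue; python3 go.py .623 -.326 .012 98.5
```

```text
clock: 8.75
position: [0.5401, -0.221, 0.1452]
tool_rot: [3.141, 0.0, 1.724]
force: [0.3, 1.2, -1.1]
grip_width: 0.0287
finger_force: 42.2
clock: 9.25
position: [0.6246, -0.3263, 0.1442]
tool_rot: [-3.142, -0.001, 1.723]
force: [-0.7, 1.4, -1.9]
grip_width: 0.0285
finger_force: 42.2
65.70646984690485 315.8625365269524 198.16185943071272 [[0.989, 0.144, 0.044, 0.613], [0.15, -0.945, -0.291, -0.253], [-0.0, 0.294, -0.956, 0.287], [0.0, 0.0, 0.0, 1.0]]
bin_blue lm [  9. 169.] 0.7 [ 0.184 -0.363  0.   ]
bin_blue lm [316. 185.] 0.66 [ 0.624 -0.327  0.   ]
bin_blue out 0.86 rect [ 0.28  -0.375] [0.235 0.114] 75.7 mean [ 0.282 -0.357] pca 72.3 [0, 105, 43, 266]
bin_blue out 0.77 rect [ 0.63 -0.34] [0.14  0.208] 7.7 mean [ 0.627 -0.3  ] pca 121.4 [229, 85, 415, 320]
t 9.4 pos [ 0.6241 -0.3244  0.1447] rot deg [-180.    -0.    98.8] q [ 0.67  0.77 -0.46  1.42  0.37  1.03  0.28] F [-0.5  0.2 -1.8] w 0.0289 ff 42.2
after/before turn: rz 0.005 shift in present axes [-0.0014 -0.0013  0.1327] in target axes [-0.0014 -0.0013  0.1327]
```

View pics/wD.png

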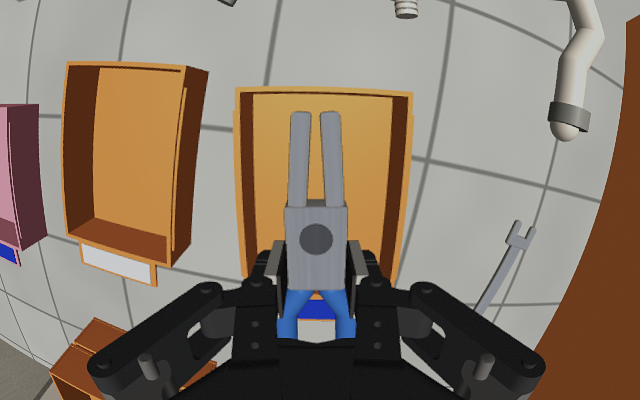

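wD shows the pliers held level over the orange bin with the blue card (315,308); its far rim corners are (237,88) and (413,93), and the pliers are centred and aligned.

```bash

python3 -m inch '[[0,0,0.04,0,0,0,1],[0,0,0.04,0,0,0,1],[0,0,0.03,0,0,0,1],[0,0,0.014,0,0,0,1],[0,0,0.007,0,0,0,1]]'
python3 -m inch '[[0,0,0.003,0,0,0,1],[0,0,0,0,0,0,1],[0,0,0,0,0,0,1]]'
python3 go.py
```

```text
clock: 9.9
position: [0.6243, -0.3247, 0.0128]
tool_rot: [-3.141, -0.001, 1.724]
force: [0.5, -0.2, -0.3]
grip_width: 0.0283
finger_force: 42.2
clock: 10.2
position: [0.6252, -0.3258, 0.0117]
tool_rot: [3.14, 0.001, 1.724]
force: [-1.5, -0.2, -1.4]
grip_width: 0.029
finger_force: 42.2
t 10.2 pos [ 0.6252 -0.3258  0.0117] rot deg [1.799e+02 1.000e-01 9.880e+01] q [ 0.64  0.93 -0.41  1.48  0.45  0.83  0.22] F [-1.5 -0.2 -1.4] w 0.029 ff 42.2
```

```bash

python3 -m inch '[[0,0,0.002,0,0,0,1],[0,0,0,0,0,0,1],[0,0,0,0,0,0,0.3],[0,0,0,0,0,0,0.3],[0,0,0,0,0,0,0.3]]'
python3 -m inch '[[0,0,0,0,0,0,0.3],[0,0,-0.03,0,0,0,0.3],[0,0,-0.04,0,0,0,0.3],[0,0,-0.05,0,0,0,0.3],[0,0,-0.05,0,0,0,0.3]]'
python3 look.py wE pliers fill_valve; python3 go.py .663 -.086 .18 101.6 .663 -.086 .09 101.6
```

```text
clock: 10.7
position: [0.6247, -0.3255, 0.0085]
tool_rot: [3.141, 0.0, 1.724]
force: [-0.6, 0.1, 0.5]
grip_width: 0.0597
finger_force: 0.0
clock: 11.2
position: [0.6242, -0.3252, 0.1799]
tool_rot: [-3.141, -0.001, 1.724]
force: [0.0, 0.2, 0.7]
grip_width: 0.0601
finger_force: 0.0
65.70646984690485 315.8625365269524 198.16185943071272 [[0.988, 0.145, 0.044, 0.613], [0.152, -0.945, -0.291, -0.251], [-0.001, 0.294, -0.956, 0.323], [0.0, 0.0, 0.0, 1.0]]
pliers lm [318. 179.] 0.67 [ 0.627 -0.326  0.008]
pliers out 0.57 rect [ 0.624 -0.326] [0.053 0.147] 10.0 mean [ 0.625 -0.328] pca 98.9 [295, 109, 341, 244]
fill_valve out 0.77 rect [ 0.677 -0.143] [0.042 0.031] 15.2 mean [ 0.675 -0.141] pca 22.9 [375, 0, 416, 31]
t 11.45 pos [ 0.6243 -0.3255  0.178 ] rot deg [-180.     0.    98.8] q [ 0.67  0.74 -0.47  1.4   0.35  1.09  0.29] F [-0.2 -0.3 -0.2] w 0.0595 ff 0.0
after/before turn: rz -0.05 shift in present axes [ 0.2308  0.0747 -0.002 ] in target axes [ 0.2268  0.0861 -0.002 ]
after/before turn: rz -0.0 shift in present axes [0.   0.   0.09] in target axes [0.   0.   0.09]
```

Pliers are in, flat and centred. Next is the fill valve.

```bash

python3 -m inch '[[0,0,0,0,0,-0.05,0.3],[0.045,0.017,0,0,0,0,0.3],[0.045,0.017,0,0,0,0,0.3],[0.045,0.017,0,0,0,0,0.3],[0.045,0.017,0,0,0,0,0.3]]'
python3 -m inch '[[0.045,0.017,0,0,0,0,0.3],[0.002,0.001,0.045,0,0,0,0.3],[0,0,0.045,0,0,0,0.3],[0,0,0,0,0,0,0.3]]'
python3 look.py wF fill_valve; python3 go.py .663 -.086 .019 101.6
```

```text
clock: 11.95
position: [0.6542, -0.1336, 0.1766]
tool_rot: [-3.139, -0.001, 1.774]
force: [0.9, 0.2, -0.0]
grip_width: 0.0595
finger_force: 0.0
clock: 12.35
position: [0.659, -0.0853, 0.0816]
tool_rot: [-3.131, -0.003, 1.775]
force: [-0.7, -0.5, -0.1]
grip_width: 0.06
finger_force: 0.0
65.70646984690485 315.8625365269524 198.16185943071272 [[0.979, 0.196, 0.049, 0.645], [0.202, -0.936, -0.288, -0.012], [-0.011, 0.292, -0.956, 0.225], [0.0, 0.0, 0.0, 1.0]]
fill_valve lm [328. 220.] 0.67 [ 0.667 -0.088  0.019]
fill_valve out 0.77 rect [ 0.667 -0.091] [0.042 0.148] 10.9 mean [ 0.663 -0.078] pca 100.9 [297, 120, 358, 308]
t 12.5 pos [ 0.6636 -0.0859  0.0895] rot deg [180.   -0.  101.6] q [ 0.33  0.79 -0.47  1.56  0.42  0.89 -0.08] F [ 0.4  0.8 -0.2] w 0.0597 ff 0.0
after/before turn: rz 0.0 shift in present axes [ 0.0001 -0.0006  0.0705] in target axes [ 0.0001 -0.0006  0.0705]
```

View pics/wF.png

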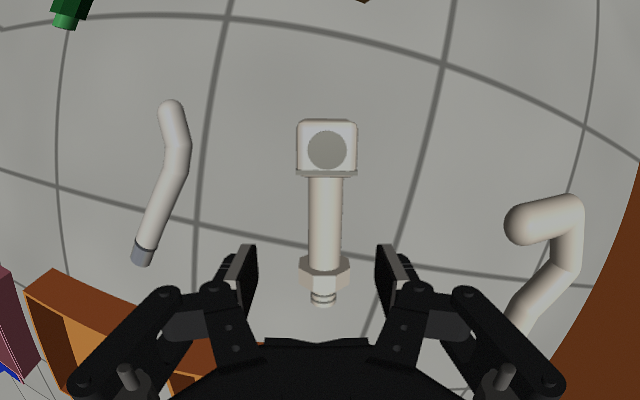

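wF shows the valve's tube at (325,220), between the open fingers; head (327,148), nut (324,273).

```bash

python3 -m inch '[[0,0.002,0.03,0,0,0,0.3],[0,0,0.03,0,0,0,0.3],[0,0,0.02,0,0,0,0.3],[0,0,0,0,0,0,0.3],[0,0,0,0,0,0,0.3]]' 40
python3 -m inch '[[0,0,0,0,0,0,1],[0,0,0,0,0,0,1],[0,0,0,0,0,0,1],[0,0,0,0,0,0,1],[0,0,0,0,0,0,1]]' 40
python3 go.py .434 -.318 .14 89
```

```text
clock: 13.0
position: [0.6658, -0.0855, 0.0098]
tool_rot: [3.14, 0.0, 1.774]
force: [0.2, -0.2, 1.5]
grip_width: 0.0596
finger_force: 0.0
clock: 13.5
position: [0.6657, -0.0856, 0.0096]
tool_rot: [3.14, 0.001, 1.774]
force: [-3.3, -0.9, 9.6]
grip_width: 0.0221
finger_force: 38.8
t 13.5 pos [ 0.6657 -0.0856  0.0096] rot deg [179.9   0.  101.6] q [ 0.3   0.9  -0.42  1.58  0.48  0.77 -0.12] F [-3.3 -0.9  9.6] w 0.0221 ff 38.8
after/before turn: rz 0.22 shift in present axes [-0.181  -0.2738 -0.1304] in target axes [-0.2364 -0.2276 -0.1304]
```

```bash

python3 -m inch '[[0,0,-0.02,0,0,0,1],[0,0,-0.04,0,0,0,1],[0,0,-0.05,0,0,0,1],[0,0,-0.03,0,0,0.12,1],[0,0,0,0,0,0.122,1]]'
python3 -m inch '[[-0.03,-0.028,0,0,0,0,1],[-0.03,-0.028,0,0,0,0,1],[-0.03,-0.028,0,0,0,0,1],[-0.03,-0.028,0,0,0,0,1],[-0.03,-0.028,0,0,0,0,1]]'
python3 -m inch '[[-0.03,-0.028,0,0,0,0,1],[-0.03,-0.028,0,0,0,0,1],[-0.025,-0.02,0,0,0,0,1],[-0.006,-0.006,0,0,0,0,1],[0,0,0,0,0,0,1]]'
python3 look.py wG bin_white; python3 go.py .434 -.318 .015 87.7
```

```text
clock: 14.0
position: [0.6673, -0.0854, 0.1548]
tool_rot: [3.134, -0.0, 1.527]
force: [0.5, 0.1, -2.2]
grip_width: 0.0225
finger_force: 40.1
clock: 14.5
position: [0.5181, -0.2308, 0.1497]
tool_rot: [3.141, 0.001, 1.532]
force: [1.5, -1.4, -2.1]
grip_width: 0.0224
finger_force: 40.0
clock: 15.0
position: [0.4331, -0.3186, 0.1494]
tool_rot: [3.141, 0.001, 1.529]
force: [0.2, -0.7, -1.8]
grip_width: 0.0225
finger_force: 40.1
65.70646984690485 315.8625365269524 198.16185943071272 [[0.999, -0.04, -0.012, 0.436], [-0.042, -0.954, -0.296, -0.244], [0.0, 0.296, -0.955, 0.292], [0.0, 0.0, 0.0, 1.0]]
bin_white lm [316. 271.] 0.71 [ 0.429 -0.417  0.   ]
bin_white out 0.57 rect [ 0.436 -0.315] [0.176 0.139] 87.3 mean [ 0.44  -0.292] pca 149.6 [232, 86, 409, 287]
t 15.15 pos [ 0.4349 -0.3165  0.1489] rot deg [179.9  -0.   87.9] q [ 0.85  0.52 -0.45  1.89  0.31  0.8   0.2 ] F [ 0.8  0.5 -2.2] w 0.0224 ff 40.1
after/before turn: rz 0.003 shift in present axes [-0.0016 -0.0009  0.1339] in target axes [-0.0016 -0.0009  0.1339]
```

View pics/wG.png

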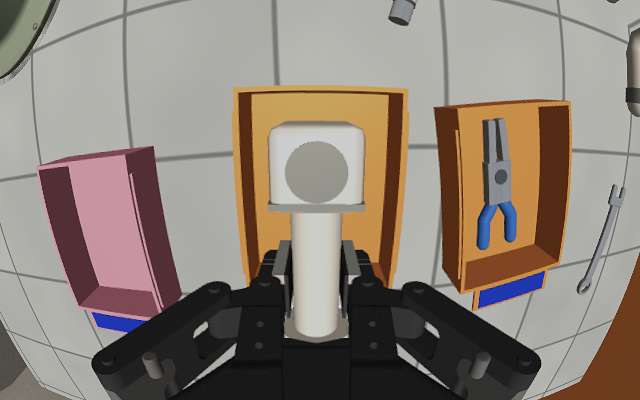

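wG shows the valve centred over the white-card bin (rim corners (233,88), (408,89)), and the pliers lying flat in the blue bin at (497,180).

```bash

python3 -m inch '[[0,0,0.04,0,0,0,1],[0,0,0.04,0,0,0,1],[0,0,0.03,0,0,0,1],[0,0,0.014,0,0,0,1],[0,0,0.007,0,0,0,1]]'
python3 -m inch '[[0,0,0.002,0,0,0,1],[0,0,0.002,0,0,0,1],[0,0,0,0,0,0,1]]'
python3 go.py
```

```text
clock: 15.65
position: [0.4343, -0.3165, 0.0165]
tool_rot: [-3.141, -0.001, 1.533]
force: [0.2, 0.5, -2.0]
grip_width: 0.0225
finger_force: 40.1
clock: 15.95
position: [0.4343, -0.3179, 0.0142]
tool_rot: [3.14, 0.001, 1.532]
force: [-0.3, -0.1, -2.4]
grip_width: 0.0228
finger_force: 40.1
t 15.95 pos [ 0.4343 -0.3179  0.0142] rot deg [179.9   0.   87.8] q [ 0.77  0.73 -0.34  1.95  0.45  0.53  0.07] F [-0.3 -0.1 -2.4] w 0.0228 ff 40.1
```

```bash

python3 -m inch '[[0,0,0.001,0,0,0,1],[0,0,0,0,0,0,1],[0,0,0,0,0,0,0.3],[0,0,0,0,0,0,0.3],[0,0,0,0,0,0,0.3]]'
python3 -m inch '[[0,0,0,0,0,0,0.3],[0,0,-0.03,0,0,0,0.3],[0,0,-0.04,0,0,0,0.3],[0,0,-0.05,0,0,0,0.3],[0,0,-0.05,0,0,0,0.3]]'
python3 look.py wH fill_valve shower_arm; python3 go.py .541 -.096 .18 71.5 .541 -.096 .09 71.5
```

```text
clock: 16.45
position: [0.4339, -0.3177, 0.0125]
tool_rot: [3.141, 0.0, 1.532]
force: [-0.2, -0.4, 0.6]
grip_width: 0.0601
finger_force: 0.0
clock: 16.95
position: [0.4334, -0.3172, 0.184]
tool_rot: [-3.141, -0.001, 1.532]
force: [1.1, -1.2, -0.6]
grip_width: 0.0598
finger_force: 0.0
65.70646984690485 315.8625365269524 198.16185943071272 [[0.999, -0.038, -0.013, 0.436], [-0.04, -0.955, -0.294, -0.243], [-0.001, 0.294, -0.956, 0.327], [0.0, 0.0, 0.0, 1.0]]
fill_valve lm [318. 187.] 0.72 [ 0.435 -0.325  0.019]
fill_valve out 0.64 rect [ 0.434 -0.324] [0.147 0.042] 87.8 mean [ 0.434 -0.314] pca 88.0 [298, 114, 337, 254]
shower_arm out 0.96 rect [ 0.522 -0.145] [0.047 0.022] 69.3 mean [ 0.521 -0.147] pca 65.2 [382, 0, 411, 32]
t 17.2 pos [ 0.4335 -0.3177  0.1822] rot deg [-180.     0.    87.7] q [ 0.88  0.48 -0.48  1.86  0.28  0.87  0.22] F [-0.3 -0.5 -0.6] w 0.06 ff 0.0
after/before turn: rz 0.284 shift in present axes [0.2257 0.0987 0.0022] in target axes [0.2443 0.0316 0.0022]
after/before turn: rz -0.0 shift in present axes [0.   0.   0.09] in target axes [0.   0.   0.09]
```

```bash

python3 -m inch '[[0,0,0,0,0,0.142,0.3],[0,0,0,0,0,0.142,0.3],[0.04,0.005,0,0,0,0,0.3],[0.04,0.005,0,0,0,0,0.3],[0.04,0.005,0,0,0,0,0.3]]'
python3 -m inch '[[0.04,0.005,0,0,0,0,0.3],[0.04,0.005,0,0,0,0,0.3],[0.04,0.006,0.02,0,0,0,0.3],[0.004,0,0.045,0,0,0,0.3],[0,0,0.025,0,0,0,0.3]]'
python3 -m inch '[[0,0,0,0,0,0,0.3],[0,0,0,0,0,0,0.3]]'
python3 look.py wI shower_arm; python3 go.py .541 -.096 .007 71.5
```

```text
clock: 17.7
position: [0.4859, -0.207, 0.1809]
tool_rot: [-3.139, -0.0, 1.247]
force: [0.2, -0.8, 0.4]
grip_width: 0.0598
finger_force: 0.0
clock: 18.2
position: [0.5393, -0.0938, 0.0885]
tool_rot: [-3.137, -0.0, 1.251]
force: [0.8, -0.3, 0.6]
grip_width: 0.0603
finger_force: 0.0
clock: 18.4
position: [0.5402, -0.0959, 0.092]
tool_rot: [-3.14, 0.0, 1.248]
force: [-0.5, -0.9, 0.0]
grip_width: 0.0598
finger_force: 0.0
65.70646984690485 315.8625365269524 198.16185943071272 [[0.948, -0.303, -0.096, 0.564], [-0.318, -0.906, -0.279, -0.025], [-0.002, 0.295, -0.955, 0.235], [0.0, 0.0, 0.0, 1.0]]
shower_arm lm [319. 208.] 0.82 [ 0.542 -0.099  0.011]
shower_arm out 0.63 rect [ 0.535 -0.099] [0.149 0.037] 80.4 mean [ 0.537 -0.091] pca 78.3 [272, 113, 328, 290]
shower_arm out 0.19 rect [0.42  0.086] [0.112 0.049] 76.0 mean [0.419 0.083] pca 80.1 [86, 0, 133, 116]
t 18.55 pos [ 0.5413 -0.0964  0.0936] rot deg [179.9  -0.   71.5] q [ 0.35  0.62 -0.39  1.9   0.35  0.69 -0.57] F [-0.2  0.4 -0.2] w 0.06 ff 0.0
after/before turn: rz -0.001 shift in present axes [ 0.0003 -0.0004  0.0866] in target axes [ 0.0003 -0.0004  0.0866]
```

View pics/wI.png

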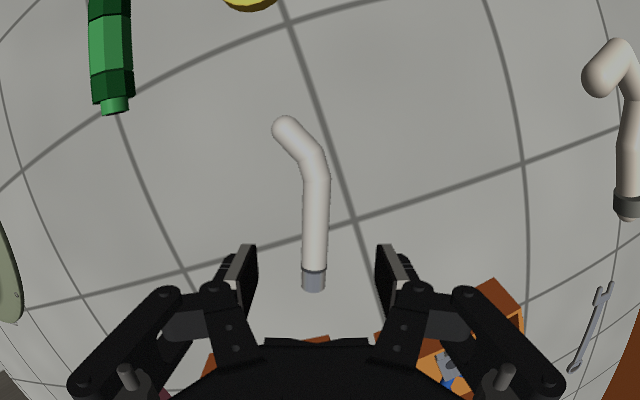

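wI shows the shower arm's straight part upright in the picture, at (315,215), centred between the fingers.

```bash

python3 -m inch '[[-0.002,0,0.035,0,0,0,0.3],[0,0,0.035,0,0,0,0.3],[0,0,0.0175,0,0,0,0.3],[0,0,0,0,0,0,0.3],[0,0,0,0,0,0,0.3]]' 40
python3 -m inch '[[0,0,0,0,0,0,1],[0,0,0,0,0,0,1],[0,0,0,0,0,0,1],[0,0,0,0,0,0,1],[0,0,0,0,0,0,1]]' 40
python3 -m inch '[[0,0,0,0,0,0,1],[0,0,-0.02,0,0,0,1],[0,0,-0.04,0,0,0,1],[0,0,-0.05,0,0,0,1],[0,0,-0.03,0,0,0,1]]' 40
python3 go.py .62 .306 .15 97.5
```

```text
clock: 19.05
position: [0.5406, -0.0981, 0.006]
tool_rot: [3.14, -0.0, 1.248]
force: [-0.1, 0.4, 1.0]
grip_width: 0.0595
finger_force: 0.0
clock: 19.55
position: [0.5405, -0.0981, 0.0059]
tool_rot: [3.14, 0.0, 1.248]
force: [-3.3, -0.5, 13.1]
grip_width: 0.0196
finger_force: 38.5
clock: 20.05
position: [0.5407, -0.0979, 0.1483]
tool_rot: [3.139, -0.001, 1.248]
force: [0.6, -0.4, -2.3]
grip_width: 0.0193
finger_force: 40.2
t 20.05 pos [ 0.5407 -0.0979  0.1483] rot deg [179.8  -0.   71.5] q [ 0.39  0.54 -0.44  1.86  0.31  0.8  -0.53] F [ 0.6 -0.4 -2.3] w 0.0193 ff 40.2
after/before turn: rz -0.454 shift in present axes [ 0.4082 -0.053  -0.0017] in target axes [ 0.3901  0.1314 -0.0017]
```

```bash

python3 -m inch '[[0,0,0,0,0,-0.15,1],[0,0,0,0,0,-0.15,1],[0,0,0,0,0,-0.15,1],[0.03,0.01,0,0,0,0,1],[0.043,0.015,0,0,0,0,1]]'
python3 -m inch '[[0.043,0.015,0,0,0,0,1],[0.043,0.015,0,0,0,0,1],[0.043,0.015,0,0,0,0,1],[0.043,0.015,0,0,0,0,1],[0.043,0.015,0,0,0,0,1]]'
python3 -m inch '[[0.043,0.016,0,0,0,0,1],[0.036,0.014,0,0,0,0,1],[0.02,0.007,0,0,0,0,1],[0,0,0,0,0,0,1],[0,0,0,0,0,0,1]]'
python3 look.py wJ bin_black bin_green; python3 go.py .628 .305 .015 97
```

```text
clock: 20.55
position: [0.5554, -0.0243, 0.145]
tool_rot: [-3.141, 0.001, 1.693]
force: [1.4, 0.3, -1.4]
grip_width: 0.019
finger_force: 40.2
clock: 21.05
position: [0.6029, 0.2021, 0.1452]
tool_rot: [3.141, 0.0, 1.698]
force: [0.9, -0.3, -1.4]
grip_width: 0.019
finger_force: 40.2
clock: 21.55
position: [0.6266, 0.3033, 0.1447]
tool_rot: [-3.141, 0.0, 1.698]
force: [0.2, -0.8, -0.6]
grip_width: 0.0193
finger_force: 40.2
65.70646984690485 315.8625365269524 198.16185943071272 [[0.992, 0.121, 0.037, 0.617], [0.126, -0.948, -0.293, 0.377], [-0.001, 0.295, -0.955, 0.287], [0.0, 0.0, 0.0, 1.0]]
bin_black lm [322. 176.] 0.93 [0.631 0.312 0.   ]
bin_black out 0.8 rect [0.631 0.302] [0.14  0.205] 7.6 mean [0.632 0.336] pca 107.9 [230, 72, 412, 311]
bin_green lm [136. 158.] 0.72 [0.434 0.309 0.   ]
bin_green out 0.94 rect [0.441 0.295] [0.209 0.159] 87.4 mean [0.45 0.31] pca 78.1 [55, 68, 202, 286]
t 21.8 pos [0.6272 0.3022 0.1451] rot deg [180.    0.   97.2] q [-0.22  0.77 -0.52  1.45  0.42  1.04 -0.71] F [-0.5  0.2 -1. ] w 0.0191 ff 40.2
after/before turn: rz 0.004 shift in present axes [0.0026 0.0011 0.1301] in target axes [0.0027 0.0011 0.1301]
```

View pics/wJ.png

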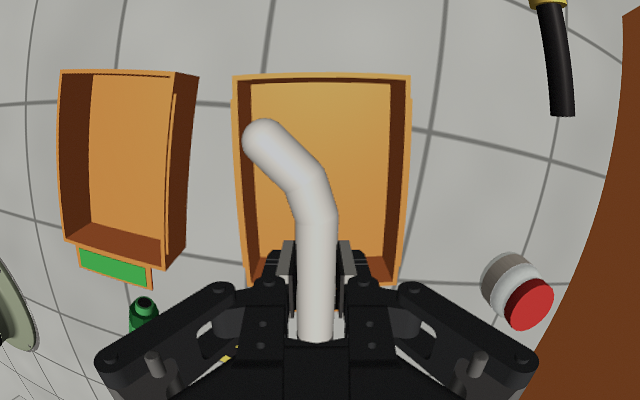

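wJ shows the arm over the black bin: rim corners (233,77) and (411,76). The bin's middle is slightly to the right, so I shift before lowering.

```bash

python3 -m inch '[[0.005,0.011,0,0,0,0,1],[0,0,0.04,0,0,0,1],[0,0,0.03,0,0,0,1],[0,0,0,0,0,0,1],[0,0,0,0,0,0,1]]'
python3 look.py wK bin_black; python3 go.py .637 .308 .0115 97
```

```text
clock: 22.3
position: [0.6374, 0.3095, 0.0755]
tool_rot: [-3.141, -0.0, 1.697]
force: [-0.0, 0.8, -0.7]
grip_width: 0.0191
finger_force: 40.1
65.70646984690485 315.8625365269524 198.16185943071272 [[0.992, 0.12, 0.036, 0.628], [0.125, -0.948, -0.292, 0.384], [-0.0, 0.295, -0.956, 0.218], [0.0, 0.0, 0.0, 1.0]]
bin_black out 0.86 rect [0.629 0.317] [0.139 0.174] 7.9 mean [0.626 0.35 ] pca 13.8 [178, 65, 431, 337]
t 22.45 pos [0.6381 0.31   0.0769] rot deg [ 1.799e+02 -1.000e-01  9.730e+01] q [-0.25  0.87 -0.49  1.44  0.46  0.95 -0.74] F [ 0.6  0.4 -0.8] w 0.0193 ff 40.1
after/before turn: rz 0.004 shift in present axes [-0.0019 -0.0013  0.0654] in target axes [-0.0019 -0.0013  0.0654]
```

View pics/wK.png

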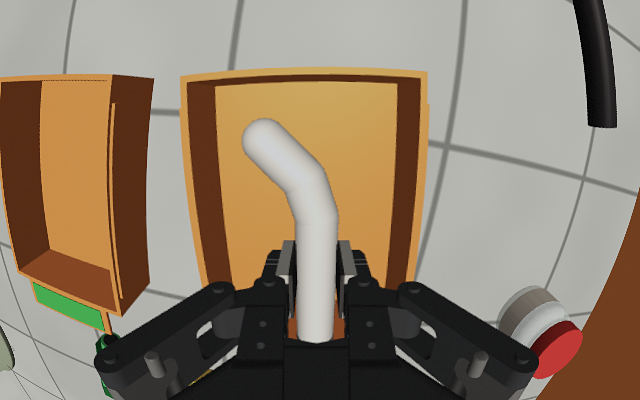

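wK shows the shower arm clear of all rims (bin rim (182,76)–(427,72), arm end at (262,140)).

```bash

python3 -m inch '[[-0.002,0,0.03,0,0,0,1],[0,0,0.02,0,0,0,1],[0,0,0.01,0,0,0,1],[0,0,0.006,0,0,0,1],[0,0,0,0,0,0,1]]'
python3 -m inch '[[0,0,0,0,0,0,1],[0,0,0,0,0,0,1]]'
```

```text
clock: 22.95
position: [0.6378, 0.3085, 0.0097]
tool_rot: [3.141, -0.001, 1.698]
force: [-1.0, 0.4, 0.2]
grip_width: 0.0192
finger_force: 41.0
clock: 23.15
position: [0.6378, 0.3084, 0.0096]
tool_rot: [3.141, -0.001, 1.698]
force: [0.1, 2.2, 3.6]
grip_width: 0.0192
finger_force: 41.2
```

Contact (3.6 N), so release and retreat, then go to the fitting.

```bash

python3 -m inch '[[0,0,0,0,0,0,0.3],[0,0,0,0,0,0,0.3],[0,0,0,0,0,0,0.3],[0,0,0,0,0,0,0.3],[0,0,-0.03,0,0,0,0.3]]'
python3 -m inch '[[0,0,-0.04,0,0,0,0.3],[0,0,-0.05,0,0,0,0.3],[0,0,-0.05,0,0,0,0.3],[0,0,0,0,0,0,0.3]]'
python3 look.py wL shower_arm fitting; python3 go.py .425 .083 .18 76.5 .425 .083 .1 76.5
```

```text
clock: 23.65
position: [0.6355, 0.3065, 0.0355]
tool_rot: [-3.136, 0.002, 1.698]
force: [-0.2, -0.6, 0.9]
grip_width: 0.0598
finger_force: 0.0
clock: 24.05
position: [0.6398, 0.3093, 0.1863]
tool_rot: [3.133, -0.004, 1.697]
force: [0.5, 0.8, -0.0]
grip_width: 0.0594
finger_force: 0.0
65.70646984690485 315.8625365269524 198.16185943071272 [[0.992, 0.117, 0.045, 0.629], [0.125, -0.949, -0.288, 0.383], [0.008, 0.291, -0.957, 0.329], [0.0, 0.0, 0.0, 1.0]]
shower_arm lm [143. 314.] 0.67 [0.415 0.08  0.011]
shower_arm out 0.64 rect [0.634 0.304] [0.038 0.149] 17.4 mean [0.633 0.309] pca 104.8 [281, 111, 322, 246]
fitting lm [144. 316.] 0.67 [0.421 0.083 0.018]
fitting out 0.84 rect [0.424 0.126] [0.061 0.016] 47.1 mean [0.427 0.128] pca 49.2 [131, 281, 154, 307]
t 24.3 pos [0.6369 0.3073 0.1774] rot deg [-179.9    0.    97.3] q [-0.23  0.76 -0.53  1.38  0.4   1.11 -0.69] F [ 0.   0.1 -0.1] w 0.0599 ff 0.0
after/before turn: rz 0.363 shift in present axes [-0.1956 -0.2386 -0.0026] in target axes [-0.2676 -0.1537 -0.0026]
after/before turn: rz -0.0 shift in present axes [0.   0.   0.08] in target axes [0.   0.   0.08]
```

```bash

python3 -m inch '[[0,0,0,0,0,0.121,0.3],[0,0,0,0,0,0.121,0.3],[0,0,0,0,0,0.121,0.3],[-0.038,-0.022,0,0,0,0,0.3],[-0.038,-0.022,0,0,0,0,0.3]]'
python3 -m inch '[[-0.038,-0.022,0,0,0,0,0.3],[-0.038,-0.022,0,0,0,0,0.3],[-0.038,-0.022,0,0,0,0,0.3],[-0.038,-0.022,0,0,0,0,0.3],[-0.036,-0.022,0.02,0,0,0,0.3]]'
python3 -m inch '[[-0.003,0,0.045,0,0,0,0.3],[0,0,0.02,0,0,0,0.3],[0,0,0,0,0,0,0.3],[0,0,0,0,0,0,0.3]]'
python3 look.py wM fitting; python3 go.py .425 .083 .012 76.5
```

```text
clock: 24.8
position: [0.5752, 0.2437, 0.1768]
tool_rot: [-3.139, 0.001, 1.336]
force: [1.2, -0.6, 0.2]
grip_width: 0.0595
finger_force: 0.0
clock: 25.3
position: [0.4251, 0.0858, 0.1592]
tool_rot: [3.14, -0.001, 1.334]
force: [1.0, -0.7, -1.5]
grip_width: 0.06
finger_force: 0.0
clock: 25.7
position: [0.4251, 0.0844, 0.0938]
tool_rot: [-3.14, 0.0, 1.335]
force: [0.2, 0.3, -0.5]
grip_width: 0.0598
finger_force: 0.0
65.70646984690485 315.8625365269524 198.16185943071272 [[0.972, -0.223, -0.071, 0.443], [-0.234, -0.929, -0.287, 0.157], [-0.002, 0.295, -0.955, 0.237], [0.0, 0.0, 0.0, 1.0]]
fitting lm [313. 206.] 0.78 [0.423 0.086 0.018]
fitting out 0.62 rect [0.425 0.081] [0.118 0.039] 76.7 mean [0.426 0.086] pca 76.9 [286, 128, 341, 283]
t 25.85 pos [0.4258 0.0844 0.0947] rot deg [179.9  -0.   76.5] q [ 0.01  0.48 -0.44  2.18  0.39  0.55 -0.95] F [-0.3  0.3  0.4] w 0.0598 ff 0.0
after/before turn: rz -0.0 shift in present axes [-0.0016 -0.0005  0.0827] in target axes [-0.0016 -0.0005  0.0827]
```

View pics/wM.png

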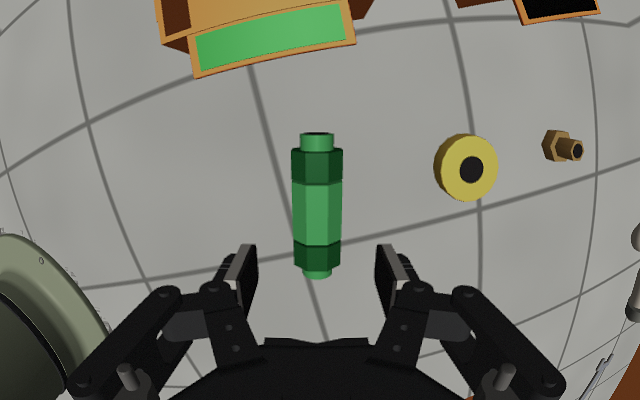

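wM shows the fitting centred at (317,208) and aligned with the tool; tape (466,168) and nipple (563,146) clear.

```bash

python3 -m inch '[[0,0,0.035,0,0,0,0.3],[0,0,0.035,0,0,0,0.3],[0,0,0.014,0,0,0,0.3],[0,0,0,0,0,0,0.3],[0,0,0,0,0,0,0.3]]' 30
python3 -m inch '[[0,0,0,0,0,0,1],[0,0,0,0,0,0,1],[0,0,0,0,0,0,1],[0,0,0,0,0,0,1],[0,0,0,0,0,0,1]]' 30
python3 -m inch '[[0,0,0,0,0,0,1],[0,0,-0.02,0,0,0,1],[0,0,-0.04,0,0,0,1],[0,0,-0.05,0,0,0,1],[0,0,-0.03,0,0,0,1]]' 30
python3 go.py .431 .306 .15 87
```

```text
clock: 26.35
position: [0.4257, 0.0844, 0.0106]
tool_rot: [3.141, -0.0, 1.335]
force: [-0.6, -0.7, 0.0]
grip_width: 0.06
finger_force: 0.0
clock: 26.85
position: [0.426, 0.0842, 0.011]
tool_rot: [3.14, -0.001, 1.334]
force: [-1.4, -0.1, 13.3]
grip_width: 0.0357
finger_force: 28.6
clock: 27.35
position: [0.4257, 0.0842, 0.1534]
tool_rot: [3.139, -0.001, 1.335]
force: [1.0, -0.6, -2.2]
grip_width: 0.0351
finger_force: 32.1
t 27.35 pos [0.4257 0.0842 0.1534] rot deg [ 1.799e+02 -1.000e-01  7.650e+01] q [ 0.1   0.38 -0.53  2.14  0.3   0.69 -0.87] F [ 1.  -0.6 -2.2] w 0.0351 ff 32.1
after/before turn: rz -0.184 shift in present axes [ 0.2169 -0.0467  0.0034] in target axes [ 0.2217 -0.0063  0.0034]
```

```bash

python3 -m inch '[[0,0,0,0,0,-0.092,1],[0,0,0,0,0,-0.092,1],[0.03,-0.001,0,0,0,0,1],[0.045,-0.001,0,0,0,0,1],[0.045,-0.001,0,0,0,0,1]]'
python3 -m inch '[[0.045,-0.001,0,0,0,0,1],[0.04,-0.001,0,0,0,0,1],[0.017,-0.001,0.02,0,0,0,1],[0,0,0.03,0,0,0,1],[0,0,0,0,0,0,1]]'
python3 -m inch '[[0,0,0,0,0,0,1]]'
python3 look.py wN bin_green; python3 go.py .431 .306 .0165 87
```

```text
clock: 27.85
position: [0.4288, 0.2049, 0.1507]
tool_rot: [3.14, -0.0, 1.517]
force: [1.1, -0.4, -0.8]
grip_width: 0.0354
finger_force: 32.1
clock: 28.35
position: [0.4294, 0.3053, 0.0978]
tool_rot: [-3.139, 0.003, 1.52]
force: [-0.5, -0.6, -0.1]
grip_width: 0.035
finger_force: 32.0
clock: 28.45
position: [0.4308, 0.3058, 0.1006]
tool_rot: [-3.141, 0.0, 1.518]
force: [0.8, 0.6, -1.0]
grip_width: 0.0351
finger_force: 32.0
65.70646984690485 315.8625365269524 198.16185943071272 [[0.999, -0.051, -0.016, 0.435], [-0.053, -0.954, -0.295, 0.38], [-0.001, 0.295, -0.955, 0.243], [0.0, 0.0, 0.0, 1.0]]
bin_green out 0.83 rect [0.43  0.302] [0.196 0.138] 87.2 mean [0.432 0.346] pca 177.9 [206, 72, 427, 335]
t 28.6 pos [0.4316 0.306  0.1013] rot deg [ 1.799e+02 -1.000e-01  8.700e+01] q [-0.35  0.6  -0.52  1.94  0.45  0.71 -1.19] F [ 0.8 -0.2 -0.8] w 0.0351 ff 32.0
after/before turn: rz -0.001 shift in present axes [-0.     -0.0006  0.0848] in target axes [-0.     -0.0006  0.0848]
```

View pics/wN.png

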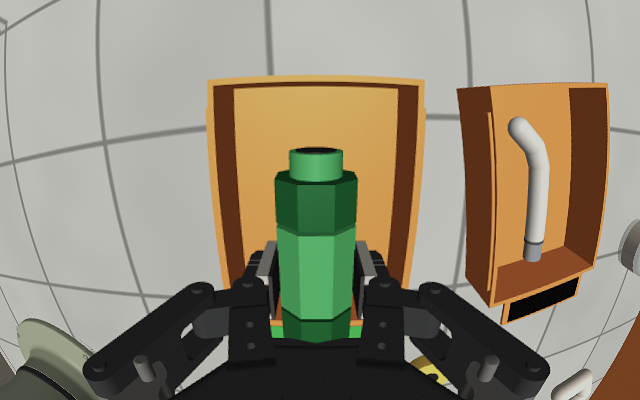

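wN shows the fitting centred over the green bin (rim (208,82)–(425,82)), and the shower arm lying flat in the black bin at (533,190).

```bash

python3 -m inch '[[0,0,0.035,0,0,0,1],[0,0,0.03,0,0,0,1],[0,0,0.014,0,0,0,1],[0,0,0.006,0,0,0,1],[0,0,0.0015,0,0,0,1]]'
python3 -m inch '[[0,0,0,0,0,0,1],[0,0,0,0,0,0,1],[0,0,0,0,0,0,1]]'
```

```text
clock: 29.1
position: [0.4308, 0.306, 0.0144]
tool_rot: [3.141, 0.001, 1.519]
force: [-10.1, -8.4, 33.6]
grip_width: 0.0349
finger_force: 36.7
clock: 29.4
position: [0.4316, 0.3065, 0.0144]
tool_rot: [3.14, -0.001, 1.518]
force: [-1.2, -1.9, 11.4]
grip_width: 0.0352
finger_force: 34.1
```

On the floor; release, retreat straight up, and check all four.

```bash

python3 -m inch '[[0,0,0,0,0,0,0.3],[0,0,0,0,0,0,0.3],[0,0,0,0,0,0,0.3],[0,0,0,0,0,0,0.3],[0,0,-0.03,0,0,0,0.3]]'
python3 -m inch '[[0,0,-0.04,0,0,0,0.3],[0,0,-0.05,0,0,0,0.3],[0,0,-0.05,0,0,0,0.3],[0,0,-0.03,0,0,0,0.3],[0,0,0,0,0,0,0.3]]'
python3 -m inch '[[-0.05,0,0,0,0,0,0.3],[-0.05,0,0,0,0,0,0.3],[-0.05,0,0,0,0,0,0.3],[-0.04,0,0,0,0,0,0.3],[0,0,0,0,0,0,0.3]]'
python3 go.py
python3 - <<'E'
from h import *
a=grab_frame("top")[70:260,160:490]; b=grab_frame("scene")[110:350,80:560]
cv2.imwrite("pics/end.png",np.vstack([cv2.resize(a,(600,345)),cv2.resize(b,(600,250))])[:,:,::-1])
E
```

```text
clock: 29.9
position: [0.4293, 0.3052, 0.0412]
tool_rot: [-3.138, 0.003, 1.519]
force: [-0.3, -0.5, 0.8]
grip_width: 0.0597
finger_force: 0.0
clock: 30.4
position: [0.4321, 0.3072, 0.2173]
tool_rot: [3.137, -0.004, 1.518]
force: [0.6, 0.0, -1.0]
grip_width: 0.0599
finger_force: 0.0
clock: 30.9
position: [0.4204, 0.1111, 0.2127]
tool_rot: [-3.14, 0.003, 1.513]
force: [-0.5, 0.6, -0.2]
grip_width: 0.0601
finger_force: 0.0
t 30.9 pos [0.4204 0.1111 0.2127] rot deg [-179.9    0.2   86.7] q [ 0.11  0.29 -0.61  2.07  0.23  0.84 -0.69] F [-0.5  0.6 -0.2] w 0.0601 ff 0.0
```

View pics/end.png

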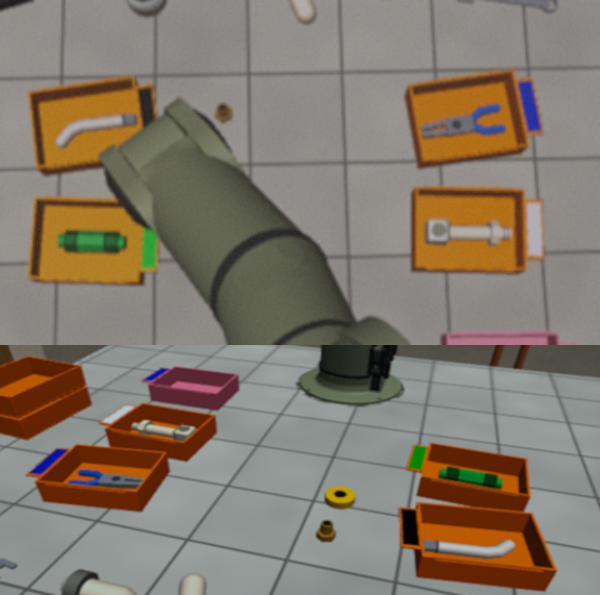

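The final pictures show all four parts flat in the right bins: shower arm (95,128), fitting (90,241), pliers (463,123) and valve (470,231). The tape and nipple are still in place.

```bash
python3 -c "
from workcell import *
print(bot.job_done())"
```

```text
the job is handed in; nothing more can be done
None
```

The job is handed in: the pliers, fitting, fill valve and shower arm each lie flat in their own bin, released at about 31 s, and the tape roll and nipple look unmoved; the hand-in gave back no verdict.

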